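# Shut and lock the stirrer case

## Robot

A 7-joint arm with a two-finger parallel gripper is mounted at the origin on the work surface. World frame = base frame: x ahead of the robot, y to its left, z up, the work surface at z = 0. Lengths are in mm, angles in rad, forces in N, time in s.
With the tool pointing down it reaches from about 400 to 875 mm from the base axis. Payload 4.4 kg.
Tool frame: the origin (TCP) lies midway between the tips of the shut fingers; the grasp point (between the pads) lies 19 mm behind it; z points along the fingers, y is the line along which they close (so a half turn about z gives the same grasp; the last joint's range is limited). The gripper opens to 85 mm and grips with 20 to 120 N. Pads are 22 mm wide; open, the fingers measure 114 mm over their backs; the gripper's body (76 mm by 85 mm) begins 54 mm behind the grasp point. The pads swing forward as they close: fully open they stand 13 mm farther back than shut.
Start: joints at [1.076, 0.628, 0.038, 1.517, -0.027, 0.996, -0.02], TCP at [270.285, -591.155, 231.313] pointing down, gripper open.
Joint ranges: [-3.06, 3.06], [-0.37, 2.12], [-1.25, 1.32], [0.18, 2.47], [-1.1, 4.24], [0.23, 1.98], [-2.94, 2.94]. Speed limits (rad/s): [2.57, 2.57, 3.14, 3.14, 3.14, 3.14, 3.14].

## Interface

Orientations are given as [roll, pitch, yaw] about the fixed x, y, z axes, in that order (R = Rz(yaw) Ry(pitch) Rx(roll)).
In Python, from cell import ctrl gives the robot as it stands.
- The arm moves only by the shell command python3 -m crank 'ROWS' [OPENING]. ROWS is JSON, a list that holds one entry, the list of rows, each a list of 4 numbers: the shift along the tool's x, y, z normalised to -1 to 1, where 1 is 2.5 cm, then the turn about the tool's z normalised to -1 to 1, where 1 is 0.08 rad. In form: [[[dx, dy, dz, turn], ...]]. A call has 1 to 12 rows; each row shifts and turns the commanded pose from where the row before left it, along the tool's axes as they then stand; what a row does not reach is not made up. A row lasts 1/12 s, in which the tool goes at most 41.7 mm and 7.16 degrees, less where a joint would pass 70% of its speed; a pose out of reach is approached as far as the arm can. A call with a number of a shift or a turn outside -1 to 1 is refused whole. A call with a gripper value outside its range is refused whole. OPENING is the closure, from -1 (fully open) to 1 (shut), set as the call begins (- or left out, the last holds). The fingers move at their own pace and stop on an object; the grip force is fixed at half the most. Time passes only in rows, so rows that do not move let the fingers close. It gives the time, the measured TCP pose, the force, the opening and the grip force at its end, in the units of the state.
- ctrl.read_state(): the state, without advancing time (a new reading comes with each control period).
- ctrl.get_image(name): name is "side" or "top" or "wrist"; returns a dict with "img" (400x640x3 uint8, red, green, blue), "intrinsics" (3x3 intrinsics, pixels), "extrinsics" (4x4, takes a point from camera to world coordinates). Camera axes: x right, y up, looking along -z (the intrinsics and any distortion apply to the point x, -y, -z); pixel columns grow to the right and rows downward; lengths in mm; the calibration is good to about 2 mm. A picture is of the moment at which its call begins. There is no depth.
- ctrl.finish_job(): hands the job in; it is judged then, once.
Trained networks look in the newest picture that a camera, given by its name, has taken for a name from the list of things; names that differ only in an ending like _2 or _b are one class to them, and where a whole thing is asked for, a point or a joint stands for the part that bears it (a point fixed in the world has none). Each returns a list of dicts, best first, with "confidence" (0 to 1); they miss things now and then, are a little off and sometimes report something else, mostly with a low value. They report only what shows in the picture. A call takes as long as a camera call.
- ctrl.find_in(camera, target): "position" ([row, column] in pixels, amid what is visible of it).
- ctrl.trace(camera, target): "mask" (400x640 bool, what is visible of it) and "position" ([row, column] in pixels, amid what is visible of it).
- ctrl.place_of(camera, target): "position" ([row, column] in pixels: a listed point, or the origin of a listed thing).
The state is a dict: "clock": time; "qpos": joint angles; "qd": joint speeds; "tau": joint torques, N m; "eef_pos": TCP position; "tool_rot": TCP orientation; "force": force on the tool from outside, world axes, zero at the start; "torque": the same for the moment, N m; "width": finger opening in mm; "gripper_force": force on a finger pad.
Only numpy, scipy, OpenCV 4.12 (cv2) and the standard library are available. Lean on these libraries where they do the work, as an engineer would, in place of code of your own. Each camera call takes 0.05 s, during which the arm holds its last target. There are 200 camera calls.

## Task

Shut the lid of the instrument case on the bench, swing its hasp over onto the catch bracket at the front, and lock it: the lug under the hasp's knob has to drop through the slot, held down against the sprung pad, and then the knob is turned clockwise, fully home to its stop, so that the hasp stays down when you let go. Leave the glassware and other things around the case where they stand.

Things in the scene. Friction and masses are not known exactly. Their poses are not given: they have to be found in the camera images.
- case: Grey instrument case, fixed: 200 mm deep (x), 300 wide (y), 85 high without lid; origin centre of its underside on the bench, -x its front (towards the robot), z up. Lid hinged along the rear top edge. A fixed bracket 70 mm wide stands out from the middle of the front, x = -100 to -232 mm; its steel top plate is 92.5 mm above the bench.
- lid (a joint): Lid angle: 0 shut, grows as its front edge rises (to 1.5). Starts partly open. Stiff hinge: it stays where left; pushing it shut takes up to about 5 N at the front edge. The lid is an aluminium slab 200 mm deep, 300 wide, 20 thick; shut, its top is 105 mm above the bench.
- lid_hinge (a point): On the lid's hinge axis (along the case's y), mid-width, 85 mm above the bench at case x = +100 mm. Its frame turns with the lid: the lid extends 200 mm along -x from here, its top surface is at z = +20 mm.
- hasp (a joint): Hasp angle relative to the lid: 0 in line with the lid, flat over the bracket; grows as its free end is raised and swung back over the lid (1.57 square to the lid; stop 2.2). Starts standing up or leaning back. Friction 0.16 N m holds it where left. Locked 0 to 0.03; unlocked on the pad about 0.1; lug resting on the plate beside the slot about 0.15.
- hasp_hinge (a point): On the hasp's hinge axis (along the case's y), mid-width, 6 mm before the lid's front edge; lid shut: case x = -106 mm, 97 mm above the bench. Its frame turns with the hasp: x from the strap's tip to the hinge, z normal to the strap on the knob's side. Steel strap 46 mm wide, 5 thick (z -2.5 to +2.5 mm), x = -2 to -145 mm.
- hasp_tip (a point): Middle of the free end of the strap, 145 mm from the hinge; same axes as hasp_hinge. While the lug rests on the plate beside the slot the strap and knob lean by about 0.15; forcing them level there levers the lid up instead.
- knob (a joint): Angle of the captive knob on the hasp: 0 = grip bar and lug lie along the strap, the lug fits the slot (within about 0.1); grows clockwise seen from above with the hasp down; 1.57 = stop, fully home: bar across the strap, lug crosswise under the plate. Other stop -0.6. Starts at 0.4 to 1.2, where the lug cannot enter. Friction 0.04 N m.
- knob_grip (a point): On the knob's axis, 75 mm from the hasp hinge, 22 mm above the strap's top face. x along the grip bar, z away from the strap. Bar 52 mm long (x), 14 wide (y), from 6 to 32 mm above the strap's top face, on a round skirt 40 across, 6 high. Under the strap hangs the lug, parallel to the bar: 36 x 10 x 5 mm, its underside 13.5 mm below the strap's underside.
- slot (a point): Centre of the slot in the bracket's steel top plate, on its top face (case x = -181 mm, 92.5 mm above the bench); 42 mm long along the case's x, 15 wide, plate 5 thick. Lid shut and hasp at 0: the knob's axis passes through it and the strap's top face is 99.5 mm above the bench.
- pad_top (a point): Middle of the top of the sprung black pad at the bracket's front end (case x = -219 mm), 10 x 44 mm, 106.5 mm above the bench when free. It goes down up to 12.5 mm, pushing back with 3.6 to 5 N, so the hasp must be pressed at the knob with about 8 to 10 N until the knob is locked.
- beaker: Bystander: glass beaker, 68 mm wide, 85 mm high; origin under its centre. Leave it where it stands.
- jar: Bystander: amber glass jar with a white cap, 60 mm wide, 75 mm high; origin under its centre. Leave it where it stands.
- scoop: Bystander: steel scoop (spoon), 180 mm long, lying flat; origin under its centre. Leave it where it stands.
- reagent: Bystander: amber reagent bottle, 72 mm wide, 150 mm high; origin under its centre. Leave it where it stands.
- flask: Bystander: conical glass flask, 84 mm wide at the foot, 120 mm high; origin under its centre. Leave it where it stands.
- dish: Bystander: white porcelain dish, 100 mm wide, 40 mm high; origin under its centre. Leave it where it stands.
- bosshead: Bystander: aluminium boss-head clamp, 60 mm long, 22 mm high, lying flat; origin under its centre. Leave it where it stands.

How it is judged:
By the outcome, as a careful person would: the job done as asked, in the order asked, and still so for the second after the job is handed in, with the robot touching nothing.
It also fails if it takes over 67 s, if anything falls off the work surface, if the arm or the gripper's body presses on something with over 40 N, if the wrist force passes 120 N, or if a joint passes its speed limit or range.

## Working session

There is one attempt and no reset: what is moved stays moved. The work goes in short steps, Python scripts to look and compute and a shell command to move; the robot and the scene stay as the last step left them, time stands still between calls to the robot, and variables do not carry over. Pictures are saved under pics/ and viewed, at most 10 in all, crops included, and the job is handed in when it is done.

```bash
mkdir -p pics; ls; cat > h.py <<'E'
import numpy as np, cv2
from cell import ctrl
from scipy.spatial.transform import Rotation as R
from scipy.optimize import least_squares
def cam(n):
    d=ctrl.get_image(n); return d
def proj(d,P):
    E=np.linalg.inv(d["extrinsics"]); p=(E[:3,:3]@np.atleast_2d(P).T).T+E[:3,3]
    p=p*[1,-1,-1]; q=(np.array(d["intrinsics"])@p.T).T
    return q[:,:2]/q[:,2:]   # col,row
def ray(d,rc):
    K=np.array(d["intrinsics"]); v=np.linalg.inv(K)@[rc[1],rc[0],1]; v=v*[1,-1,-1]
    E=np.array(d["extrinsics"]); return E[:3,3],E[:3,:3]@v
E
cat > a.py <<'E'
from h import *
s=ctrl.read_state(); print({k:np.round(v,3).tolist() for k,v in s.items()})
ims=[]
for n in ("side","top"):
    d=cam(n); im=d["img"][:,:,::-1].copy(); print(n,np.round(d["extrinsics"],2).tolist(),np.round(d["intrinsics"],1).tolist(), [k for k in d])
    for t in ("case","lid_hinge","hasp_hinge","hasp_tip","knob_grip","slot","pad_top","beaker","jar","scoop","reagent","flask","dish","bosshead"):
        r=ctrl.place_of(n,t)[:2]
        print(n,t,[(np.round(x["position"],1).tolist(),round(x["confidence"],2)) for x in r])
    cv2.imwrite(f"pics/{n}0.png",im)
E
python3 a.py
```

```text
pics
{'clock': 0.0, 'qpos': [1.076, 0.629, 0.038, 1.518, -0.027, 0.996, -0.02], 'qd': [0.001, -0.0, -0.0, 0.003, -0.0, 0.0, 0.001], 'tau': [-0.001, -56.34, 1.226, -19.345, 0.011, 0.011, -0.0], 'eef_pos': [270.0, -590.563, 230.37], 'tool_rot': [-3.14, 0.0, 0.429], 'force': [-0.195, -1.446, -0.473], 'torque': [0.022, -0.006, 0.006], 'gripper_force': 0.0, 'width': 85.482}
side [[0.75, 0.35, -0.56, 112.46], [-0.66, 0.39, -0.64, -456.88], [-0.01, 0.85, 0.52, 508.91], [0.0, 0.0, 0.0, 1.0]] [[361.0, 0.0, 319.9], [0.0, 361.0, 195.8], [0.0, 0.0, 1.0]] ['img', 'intrinsics', 'extrinsics']
side case []
side lid_hinge [([170.3, 381.0], 0.87), ([70.5, 391.3], 0.57)]
side hasp_hinge [([114.2, 365.5], 0.96)]
side hasp_tip [([72.9, 394.1], 0.8)]
side knob_grip []
side slot [([224.7, 322.7], 0.86), ([298.2, 474.3], 0.33)]
side pad_top [([227.8, 315.7], 0.59)]
side beaker [([235.0, 271.1], 0.88), ([228.1, 321.7], 0.49)]
side jar [([283.0, 391.2], 0.92), ([170.1, 378.8], 0.7)]
side scoop [([202.6, 239.9], 0.85)]
side reagent [([260.1, 454.2], 0.65)]
side flask [([203.2, 285.1], 0.91)]
side dish [([300.7
[... 191 characters left out ...]
[[403.3, 0.0, 314.2], [0.0, 403.3, 196.3], [0.0, 0.0, 1.0]] ['img', 'intrinsics', 'extrinsics']
top case [([165.8, 325.2], 0.65), ([195.1, 259.0], 0.46)]
top lid_hinge [([125.2, 316.1], 0.95), ([164.7, 326.6], 0.73)]
top hasp_hinge [([140.9, 326.2], 0.63)]
top hasp_tip [([78.6, 319.3], 0.83)]
top knob_grip [([236.9, 346.7], 0.35)]
top slot []
top pad_top [([237.6, 348.3], 0.54)]
top beaker [([237.5, 288.2], 0.73)]
top jar [([210.1, 386.0], 0.67)]
top scoop [([224.7, 230.0], 0.6)]
top reagent [([161.5, 402.1], 0.74), ([139.6, 328.1], 0.34)]
top flask [([197.0, 256.3], 0.85), ([183.0, 432.1], 0.64)]
top dish [([182.1, 430.4], 0.96)]
top bosshead [([221.7, 228.7], 0.74), ([269.7, 270.2], 0.66)]
```

```bash
cat > fit.py <<'E'
from h import *
def chain(p):
    x,y,w,l,h=p
    Rc=R.from_euler('z',w).as_matrix(); c=np.array([x,y,0])
    lid=Rc@R.from_euler('y',l).as_matrix()  # -x end rises for +y rot
    Lh=c+Rc@[100,0,85]
    Hh=Lh+lid@[-206,0,12]
    ha=lid@R.from_euler('y',h).as_matrix()
    return dict(lid_hinge=Lh,hasp_hinge=Hh,hasp_tip=Hh+ha@[-145,0,0],knob_grip=Hh+ha@[-75,0,24.5],slot=c+Rc@[-181,0,92.5],pad_top=c+Rc@[-219,0,106.5],case=c),ha,lid,Rc
if __name__=="__main__":
    D={n:cam(n) for n in("side","top")}
    obs=[("side","lid_hinge",(170.3,381)),("side","hasp_hinge",(114.2,365.5)),("side","hasp_tip",(72.9,394.1)),("side","slot",(224.7,322.7)),("side","pad_top",(227.8,315.7)),
    ("top","lid_hinge",(125.2,316.1)),("top","hasp_hinge",(140.9,326.2)),("top","hasp_tip",(78.6,319.3)),("top","pad_top",(237.6,348.3))]
    def f(p):
        c=chain(p)[0]; return np.concatenate([proj(D[n],c[t])[0]-np.array(rc)[::-1] for n,t,rc in obs])
    r=min((least_squares(f,[550,0,w,l,h],loss='soft_l1') for w in(-.5,0,.5) for l in (.4,1) for h in (1.5,2)),key=lambda r:r.cost)
    print(np.round(r.x,3)); print(np.round(f(r.x),1).reshape(-1,2).tolist())
    print({k:np.round(v).tolist() for k,v in chain(r.x)[0].items()})
    for t,h,o in (("beaker",0,((235,271.1),(237.5,288.2))),("jar",0,((283,391.2),(210.1,386))),("scoop",0,((202.6,239.9),(224.7,230))),("reagent",0,((260.1,454.2),(161.5,402.1))),("flask",0,((203.2,285.1),(197,256.3))),("dish",0,((300.7,474.5),(182.1,430.4))),("bosshead",0,((244.8,222.6),(269.7,270.2)))):
        for n,rc in zip(("side","top"),o):
            a,b=ray(D[n],rc); q=a+b*(-a[2]/b[2]); print(t,n,np.round(q[:2]))
E
python3 fit.py; python3 -c "
import cv2,numpy as np
a=cv2.imread('pics/side0.png')[40:340,180:520];b=cv2.imread('pics/top0.png')[40:300,180:480]
cv2.imwrite('pics/s0.png',cv2.resize(a,None,fx=2,fy=2)[:600,:680]);cv2.imwrite('pics/t0.png',cv2.resize(b,None,fx=2,fy=2))"
```

```text
[6.63386e+02 1.77900e+01 2.92000e-01 9.48000e-01 1.74800e+00]
[[0.3, 1.2], [1.0, 3.1], [-0.1, -0.1], [0.3, 1.1], [-3.5, 2.3], [-1.6, -0.7], [1.9, 0.7], [-6.0, -2.2], [-0.9, -0.8]]
{'lid_hinge': [759.0, 47.0, 85.0], 'hasp_hinge': [653.0, 15.0, 259.0], 'hasp_tip': [779.0, 52.0, 322.0], 'knob_grip': [728.0, 37.0, 270.0], 'slot': [490.0, -34.0, 92.0], 'pad_top': [454.0, -45.0, 106.0], 'case': [663.0, 18.0, 0.0]}
beaker side [462. 112.]
beaker top [457. 111.]
jar side [ 548. -167.]
jar top [ 542. -164.]
scoop side [480. 281.]
scoop top [488. 276.]
reagent side [ 697. -212.]
reagent top [ 686. -211.]
flask side [566. 199.]
flask top [569. 206.]
dish side [ 626. -296.]
dish top [ 627. -292.]
bosshead side [361. 155.]
bosshead top [367. 157.]
```

View pics/s0.png

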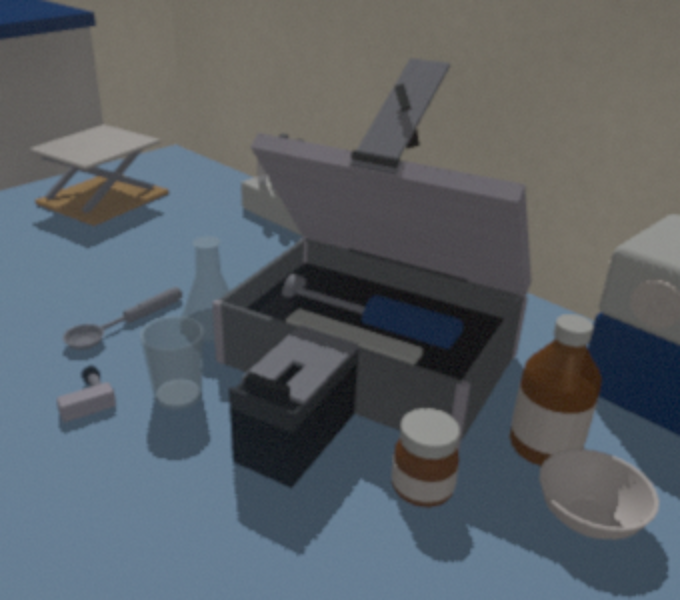

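View pics/t0.png

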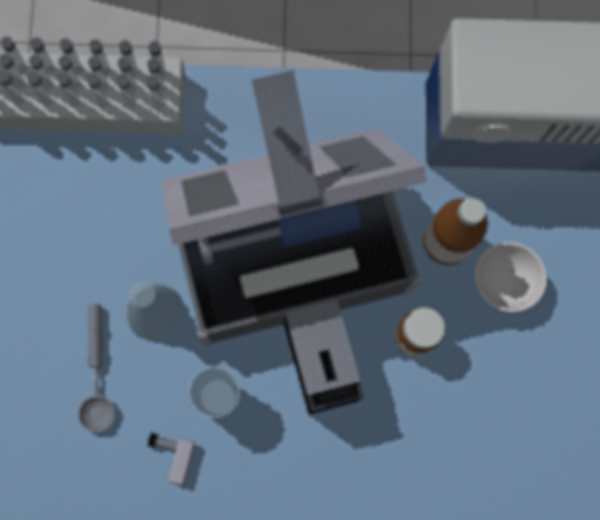

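Side view: the case sits at pixels about (200–340, 60–300 in the crop), with its lid about 55° open. The hasp leans back over the lid, and slot and bracket are at crop (290, 375). Top view: the slot is at crop (327, 365), the jar at (422, 330) and the beaker at (215, 390). The fit agrees with both pictures (yaw 0.29, lid 0.95, hasp 1.75). First I turn to yaw about 1.86 so that tool x = case y and tool y = case x, then shut the fingers and rise.

```bash
python3 -m crank '[[[0,0,-0.5,-1],[0,0,-0.5,-1],[0,0,-0.5,-1],[0,0,-0.5,-1],[0,0,-0.5,-1],[0,0,-0.5,-1],[0,0,-0.5,-1],[0,0,-0.5,-1],[0,0,-0.5,-1],[0,0,0,-1],[0,0,0,-1],[0,0,0,-1]]]' 1; python3 -m crank '[[[0,0,0,-1],[0,0,0,-1],[0,0,0,-1],[0,0,0,-1],[0,0,0,-1],[0,0,0,-0.9],[0,0,0,0]]]'
```

```text
clock: 2.6
eef_pos: [270.3, -591.3, 344.2]
tool_rot: [3.141, 0.001, 1.393]
force: [0.1, -0.4, -0.4]
width: -0.0
gripper_force: 0.0
clock: 3.18
eef_pos: [270.1, -591.2, 343.7]
tool_rot: [3.141, -0.0, 1.862]
force: [-0.4, -0.2, -0.4]
width: -0.3
gripper_force: 0.0
```

```bash
python3 -m crank '[[[0.52,0.87,0,0],[0.52,0.87,0,0],[0.52,0.87,0,0],[0.52,0.87,0,0],[0.52,0.87,0,0],[0.52,0.87,0,0],[0.52,0.87,0,0],[0.52,0.87,0,0],[0.52,0.87,0,0],[0.52,0.87,0,0],[0.52,0.87,0,0],[0.52,0.87,0,0]]]'; python3 -m crank '[[[0.52,0.87,0,0],[0.52,0.87,0,0],[0.52,0.87,0,0],[0.52,0.87,0,0],[0.52,0.87,0,0],[0.52,0.87,0,0],[0.52,0.87,0,0],[0.52,0.87,0,0],[0.52,0.87,0,0],[0.52,0.87,0,0],[0.52,0.87,0,0],[0.52,0.87,0,0]]]'
cat > st.py <<'E'
from fit import *
from cell import ctrl
s=ctrl.read_state(); p=np.array(s["eef_pos"]); P=[663.4,17.8,.292]
try: P=np.load("case.npy")
except Exception: pass
q=chain([*P[:3],0,0])[3].T@(p-[P[0],P[1],0]); print("case frame",np.round(q,1),"psi-case",round(s["tool_rot"][2]-P[2],3),"F",np.round(s["force"],1),"w",round(s["width"],1),"t",s["clock"],"q",np.round(s["qpos"],2))
E
python3 st.py
```

```text
clock: 4.18
eef_pos: [476.4, -366.1, 343.9]
tool_rot: [3.142, 0.0, 1.858]
force: [-0.2, -0.2, 0.2]
width: -0.2
gripper_force: 0.0
clock: 5.18
eef_pos: [682.0, -142.1, 343.8]
tool_rot: [-3.141, 0.0, 1.858]
force: [1.1, -1.1, 0.6]
width: -0.2
gripper_force: 0.0
case frame [ -28.2 -158.4  343.8] psi-case 1.566 F [ 1.1 -1.1  0.6] w -0.2 t 5.1833 q [ 0.36  0.64 -0.38  1.2   0.23  1.34  0.28]
```

```bash
python3 -m crank '[[[0.53,0.88,0,0],[0.53,0.88,0,0],[0.53,0.88,0,0],[0.53,0.88,0,0],[0,0,-0.0,0],[0,0,0.9,0],[0,0,0.9,0],[0,0,0.9,0],[0,-0.3,0.9,0],[0,-0.3,0.6,0],[0,0,0,0]]]'; python3 st.py
python3 - <<'E'
from h import *
d=cam("side"); d2=cam("top")
im=np.hstack([cv2.resize(d["img"][40:240,260:480],None,fx=1.8,fy=1.8),cv2.resize(d2["img"][50:250,220:430],None,fx=1.8,fy=1.8)])
cv2.imwrite("pics/p1.png",im[:,:,::-1])
E
```

```text
clock: 6.1
eef_pos: [732.5, -72.7, 234.6]
tool_rot: [-3.133, -0.001, 1.858]
force: [-0.8, -0.6, -1.0]
width: -0.2
gripper_force: 0.0
case frame [  40.1 -106.6  234.6] psi-case 1.566 F [-0.8 -0.6 -1. ] w -0.2 t 6.1 q [ 0.23  0.79 -0.36  1.21  0.27  1.2   0.16]
```

View pics/p1.png

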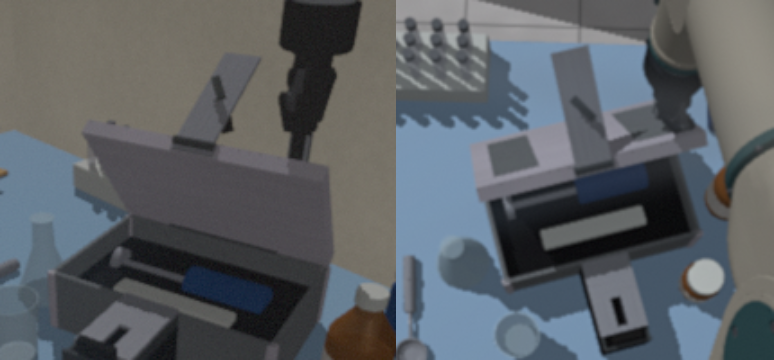

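The finger stands behind the lid at crop (300, 140), clear of the hasp. Next I push the lid down along its arc.

```bash
python3 -m crank '[[[0,-0.4,0.2,0],[0,-0.56,0.38,0],[0,-0.56,0.38,0],[0,-0.38,0.4,0],[0,-0.38,0.4,0],[0,-0.38,0.4,0],[0,-0.26,0.48,0],[0,-0.26,0.48,0],[0,-0.26,0.48,0]]]';python3 st.py; python3 -m crank '[[[0,-0.12,0.48,0],[0,-0.12,0.48,0],[0,-0.1,0.4,0],[0,0,0.1,0],[0,0,0.1,0],[0,0,0.1,0],[0,0,0,0]]]'; python3 st.py
```

```text
clock: 6.95
eef_pos: [656.0, -95.8, 151.3]
tool_rot: [3.136, 0.002, 1.86]
force: [0.9, 0.9, 1.6]
width: 0.2
gripper_force: 1.0
case frame [ -39.8 -106.6  151.3] psi-case 1.568 F [0.9 0.9 1.6] w 0.2 t 6.95 q [ 0.3   0.75 -0.35  1.55  0.31  0.89  0.14]
clock: 7.53
eef_pos: [646.3, -98.2, 107.6]
tool_rot: [3.14, 0.0, 1.861]
force: [-0.5, -0.6, 0.2]
width: 0.1
gripper_force: 0.0
case frame [ -49.7 -106.2  107.6] psi-case 1.569 F [-0.5 -0.6  0.2] w 0.1 t 7.5333 q [ 0.3   0.79 -0.33  1.61  0.33  0.8   0.12]
```

```bash
python3 -m crank '[[[0,0,0.1,0],[0,0,0.1,0],[0,0,0.1,0],[0,0,0,0]]]'; python3 st.py
python3 - <<'E'
from h import *
for n in("side","top"):
    d=cam(n)
    for t in("hasp_hinge","hasp_tip","knob_grip","slot","lid_hinge"):
        print(n,t,[(np.round(x["position"],1).tolist(),round(x["confidence"],2)) for x in ctrl.place_of(n,t)[:2]])
    im=d["img"]; c=im[40:240,260:480] if n=="side" else im[50:250,220:430]
    cv2.imwrite(f"pics/{n}_.png",cv2.resize(c,None,fx=1.8,fy=1.8)[:,:,::-1])
cv2.imwrite("pics/p2.png",np.hstack([cv2.imread("pics/side_.png"),cv2.imread("pics/top_.png")]))
E
```

```text
clock: 7.87
eef_pos: [646.5, -98.2, 104.9]
tool_rot: [3.14, 0.002, 1.86]
force: [-9.5, -0.0, 30.8]
width: 0.0
gripper_force: 14.9
case frame [ -49.6 -106.2  104.9] psi-case 1.568 F [-9.5 -0.  30.8] w 0.0 t 7.8667 q [ 0.3   0.8  -0.33  1.61  0.33  0.79  0.11]
side hasp_hinge [([205.6, 341.9], 0.93)]
side hasp_tip [([138.5, 346.7], 0.62)]
side knob_grip [([170.3, 350.3], 0.45)]
side slot [([225.3, 322.7], 0.64)]
side lid_hinge [([170.5, 381.4], 0.73)]
top hasp_hinge [([194.7, 332.2], 0.79)]
top hasp_tip [([271.2, 271.8], 0.66), ([174.7, 336.4], 0.6)]
top knob_grip [([240.1, 286.4], 0.53), ([179.4, 333.5], 0.49)]
top slot [([223.8, 339.7], 0.76)]
top lid_hinge [([122.6, 316.6], 0.69)]
```

View pics/p2.png

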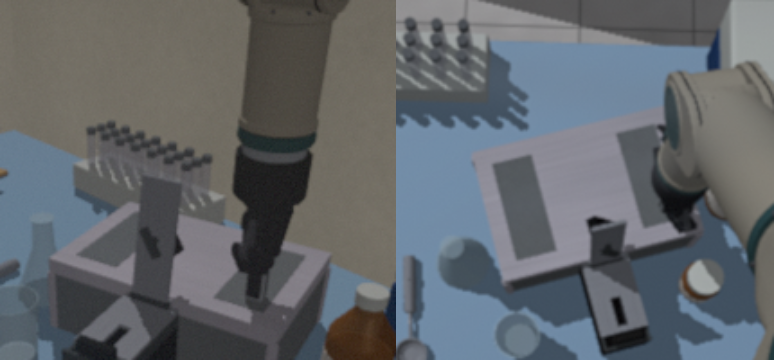

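The lid is shut: the fingertip is stopped at z = 105 mm with 31 N. The hasp stands upright at crop (155, 235) with the knob on its rear face. I refit before going to the hasp.

```bash
cat > fit2.py <<'E'
from fit import *
D={n:cam(n) for n in("side","top")}
A=[("side","lid_hinge",(170.4,381.2)),("side","slot",(225,322.7)),("top","lid_hinge",(124,316.3)),("top","slot",(223.8,339.7)),
("side","hasp_hinge",(205.6,341.9)),("side","hasp_tip",(138.5,346.7)),("side","knob_grip",(170.3,350.3)),("top","hasp_hinge",(194.7,332.2)),("top","hasp_tip",(174.7,336.4)),("top","knob_grip",(179.4,333.5)),
("top","pad_top",(237.6,348.3)),("side","pad_top",(227.8,315.7))]
def f(p):
    c=chain([*p[:3],0,p[3]])[0]; return np.concatenate([proj(D[n],c[t])[0]-np.array(rc)[::-1] for n,t,rc in A])
r=least_squares(f,[663,18,.29,1.7],loss='soft_l1'); print(np.round(r.x,3),np.round(f(r.x),1).reshape(-1,2).tolist())
np.save("case.npy",r.x[:3]); c=chain([*r.x[:3],0,r.x[3]])[0]; print({k:np.round(v).tolist() for k,v in c.items()})
E
python3 fit2.py; python3 st.py
```

```text
[6.64231e+02 1.84020e+01 2.86000e-01 1.68200e+00] [[0.4, 1.0], [-0.1, 0.3], [-1.8, 0.2], [2.5, -0.9], [-0.3, -0.2], [0.9, -0.2], [-0.0, -1.7], [2.5, 0.3], [0.3, 1.6], [-0.6, -2.6], [-1.6, -1.0], [-3.9, 1.7]]
{'lid_hinge': [760.0, 47.0, 85.0], 'hasp_hinge': [563.0, -11.0, 97.0], 'hasp_tip': [578.0, -7.0, 241.0], 'knob_grip': [594.0, -2.0, 169.0], 'slot': [491.0, -33.0, 92.0], 'pad_top': [454.0, -43.0, 106.0], 'case': [664.0, 18.0, 0.0]}
case frame [ -49.9 -106.9  104.9] psi-case 1.575 F [-9.6  0.6 28.3] w -0.1 t 8.5667 q [ 0.3   0.8  -0.33  1.61  0.33  0.79  0.11]
```

```bash
python3 -m crank '[[[0,0,-1,0],[0,0,-1,0],[0,0,-1,0],[0,0,-1,0],[0,0,-1,0],[0,0,-1,0],[0,0,-1,0],[0,0,-1,0],[0.86,-0.05,0,0],[0.86,-0.05,0,0],[0.86,-0.05,0,0],[0.86,-0.05,0,0]]]';python3 st.py; python3 -m crank '[[[0.86,0,0,0],[0,0,0.6,0],[0,0,0.8,0],[0,0,0.8,0],[0,0,0.8,0],[0,0,0,0]]]'; python3 st.py
```

```text
clock: 9.57
eef_pos: [616.0, -16.2, 300.1]
tool_rot: [3.14, -0.0, 1.861]
force: [0.8, 0.9, 0.6]
width: -0.3
gripper_force: 0.0
case frame [-56.  -19.6 300.1] psi-case 1.575 F [0.8 0.9 0.6] w -0.3 t 9.5667 q [ 0.23  0.54 -0.41  1.52  0.23  1.13  0.07]
clock: 10.07
eef_pos: [607.6, 3.2, 221.2]
tool_rot: [-3.135, -0.002, 1.861]
force: [-1.0, 0.1, -0.3]
width: 0.1
gripper_force: 0.0
case frame [-58.7   1.4 221.2] psi-case 1.575 F [-1.   0.1 -0.3] w 0.1 t 10.0667 q [ 0.19  0.6  -0.39  1.64  0.27  0.96 -0.  ]
```

```bash
python3 -m crank '[[[0,-0.84,-0.16,0],[0,-0.72,0,0],[0,-0.72,0,0],[0,-0.5,0.15,0],[0,-0.5,0.15,0],[0,-0.5,0.15,0],[0,-0.43,0.29,0],[0,-0.43,0.29,0],[0,-0.43,0.29,0],[0,-0.32,0.41,0],[0,-0.32,0.41,0],[0,-0.32,0.41,0]]]';python3 st.py; python3 -m crank '[[[0,-0.2,0.46,0],[0,-0.2,0.46,0],[0,-0.1,0.35,0],[0,0,0,0]]]'; python3 st.py
```

```text
clock: 11.07
eef_pos: [466.7, -39.7, 166.1]
tool_rot: [3.138, 0.001, 1.861]
force: [2.1, 0.1, 0.2]
width: 0.1
gripper_force: 0.3
case frame [-2.059e+02 -1.000e-01  1.661e+02] psi-case 1.575 F [2.1 0.1 0.2] w 0.1 t 11.0667 q [ 0.29  0.49 -0.37  2.07  0.3   0.62  0.  ]
clock: 11.4
eef_pos: [453.1, -43.5, 133.0]
tool_rot: [-3.14, -0.0, 1.861]
force: [-0.0, 0.4, 0.5]
width: -0.2
gripper_force: 0.0
case frame [-2.20e+02  1.00e-01  1.33e+02] psi-case 1.575 F [-0.   0.4  0.5] w -0.2 t 11.4 q [ 0.27  0.54 -0.34  2.13  0.34  0.52 -0.03]
```

```bash
python3 -m crank '[[[0,0,-1,0],[0,0,-1,0],[0,0,-1,0],[0,0,-1,0],[0,0.4,-1,0],[0,0.4,0,0],[0,0,0,0],[0,0,0,0]]]' -1;python3 st.py
python3 - <<'E'
from h import *
for n in("side","top","wrist"):
    d=cam(n)
    if n=="wrist": print(np.round(d["extrinsics"],2).tolist(),np.round(d["intrinsics"],1).tolist())
    for t in("hasp_hinge","hasp_tip","knob_grip","slot","pad_top"):
        print(n,t,[(np.round(x["position"],1).tolist(),round(x["confidence"],2)) for x in ctrl.place_of(n,t)[:2]])
    if n=="wrist": cv2.imwrite("pics/w1.png",d["img"][:,:,::-1])
E
```

```text
clock: 12.07
eef_pos: [473.0, -37.4, 258.7]
tool_rot: [3.141, 0.0, 1.861]
force: [-0.7, 0.2, -0.4]
width: 85.6
gripper_force: 0.0
case frame [-199.2    0.4  258.7] psi-case 1.576 F [-0.7  0.2 -0.4] w 85.6 t 12.0667 q [ 0.35  0.37 -0.45  1.95  0.2   0.87  0.09]
side hasp_hinge [([202.4, 345.3], 0.59)]
side hasp_tip [([225.4, 301.6], 0.85), ([201.7, 241.9], 0.45)]
side knob_grip [([202.6, 324.9], 0.94)]
side slot [([224.7, 323.1], 0.73)]
side pad_top [([230.9, 311.8], 0.71)]
top hasp_hinge [([191.5, 332.9], 0.84)]
top hasp_tip [([247.6, 354.7], 0.84), ([194.4, 258.6], 0.71)]
top knob_grip [([215.2, 343.4], 0.52)]
top slot [([166.3, 325.9], 0.72)]
top pad_top [([195.6, 258.1], 0.7)]
[[0.96, -0.28, -0.08, 454.38], [0.29, 0.92, 0.26, 28.09], [0.0, -0.27, 0.96, 399.96], [0.0, 0.0, 0.0, 1.0]] [[345.2, 0.0, 321.2], [0.0, 345.2, 195.8], [0.0, 0.0, 1.0]]
wrist hasp_hinge [([179.4, 424.5], 0.75)]
wrist hasp_tip [([192.2, 265.3], 0.97)]
wrist knob_grip [([191.7, 356.6], 0.69)]
wrist slot []
wrist pad_top []
```

View pics/w1.png

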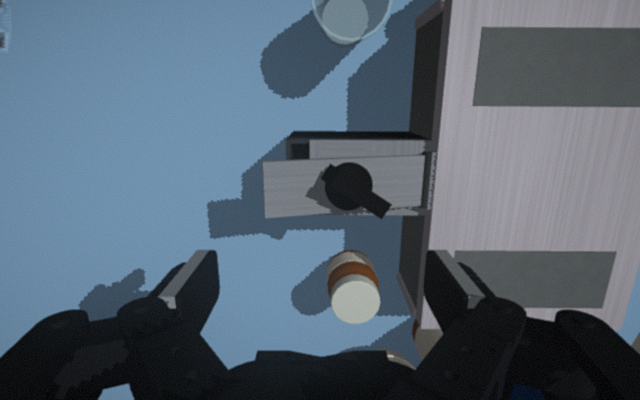

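The wrist view shows the hasp over the bracket, its tip at column 265 and the knob at (row 190, col 355). The bar runs from (328, 175) to (385, 213), so the knob stands clockwise by roughly 0.6. I measure the knob angle with a model fit.

```bash
cat > k.py <<'E'
from fit import *
P=np.load("case.npy")
D={n:cam(n) for n in("side","top","wrist")}
A=[("side","hasp_hinge",(202.4,345.3)),("side","hasp_tip",(225.4,301.6)),("side","knob_grip",(202.6,324.9)),("top","hasp_hinge",(191.5,332.9)),("top","hasp_tip",(247.6,354.7)),("top","knob_grip",(215.2,343.4)),("wrist","hasp_hinge",(179.4,424.5)),("wrist","hasp_tip",(192.2,265.3)),("wrist","knob_grip",(191.7,356.6))]
def f(p):
    c=chain([*p[:3],0,p[3]])[0]
    return np.concatenate([np.concatenate([proj(D[n],c[t])[0]-np.array(rc)[::-1] for n,t,rc in A]),(p[:2]-P[:2])/1.,[(p[2]-P[2])/.005]])
r=least_squares(f,[*P,.2],loss='soft_l1'); print(np.round(r.x,3),np.round(f(r.x),1)[:-3].reshape(-1,2).tolist())
c,ha,_,_=chain([*r.x[:3],0,r.x[3]])
Rc=R.from_euler('z',P[2]).as_matrix()
print("knob in old case frame",Rc.T@(c["knob_grip"]-[P[0],P[1],0]),"tip",Rc.T@(c["hasp_tip"]-[P[0],P[1],0]))
np.save("case2.npy",r.x)
# bar mask fit: dark pixels near knob in wrist
im=D["wrist"]["img"]; g=im.max(2)
m=np.zeros(g.shape,np.uint8); roi=(slice(158,222),slice(300,400)); m[roi]=(g[roi]<45)
print(m.sum())
best=[]
for k in np.arange(0.2,1.4,.05):
    b=R.from_euler('z',-k).as_matrix()
    o=c["hasp_hinge"]+ha@[-75,0,2.5]
    M=np.zeros_like(m)
    hull=np.array([[x,y,z] for x in(-26,26) for y in(-7,7) for z in(6,32)])
    q=proj(D["wrist"],o+(ha@b@hull.T).T); cv2.fillConvexPoly(M,cv2.convexHull(q.astype(np.float32)).astype(np.int32),1)
    sk=np.array([[20*np.cos(a),20*np.sin(a),z] for a in np.arange(0,6.28,.2) for z in (0,6)])
    q=proj(D["wrist"],o+(ha@sk.T).T); cv2.fillConvexPoly(M,cv2.convexHull(q.astype(np.float32)).astype(np.int32),1)
    best.append((round((M&m).sum()/(M|m).sum(),3),round(k,2)))
print(sorted(best)[-5:])
E
python3 k.py
```

```text
[6.65791e+02 1.83740e+01 2.91000e-01 2.59000e-01] [[-3.0, 2.8], [2.6, -0.7], [1.1, -0.1], [2.0, 2.9], [-3.5, -2.0], [-0.3, 1.2], [0.7, 0.3], [-2.5, -2.0], [-0.2, 0.4]]
knob in old case frame [-170.73340259   -1.31108793  139.89048643] tip [-244.67248866   -1.67370769  134.1346148 ]
2192
[(np.float64(0.877), np.float64(0.5)), (np.float64(0.887), np.float64(0.7)), (np.float64(0.903), np.float64(0.55)), (np.float64(0.905), np.float64(0.6)), (np.float64(0.906), np.float64(0.65))]
```

```bash
python3 -m crank '[[[-0.03,0.56,0,0],[-0.03,0.56,0,0],[0,0,0,-1],[0,0,0,-1],[0,0,0,-1],[0,0,0,-1],[0,0,0,-1],[0,0,0.3,-1],[0,0,0.5,-1],[0,0,0.5,-1],[0,0,0.5,-1],[0,0,0.5,-1]]]';python3 -m crank '[[[0,0,0,-1],[0,0,0,-1],[0,0,0,0]]]'; python3 st.py
python3 - <<'E'
from h import *
s=ctrl.read_state(); T=R.from_euler('xyz',s["tool_rot"]).as_matrix(); p=np.array(s["eef_pos"])
d=cam("wrist"); im=d["img"][:,:,::-1].copy()
print([(np.round(x["position"],1).tolist(),round(x["confidence"],2)) for x in ctrl.place_of("wrist","knob_grip")[:2]])
for dz in (60,): # where TCP axis would be at knob grip height 140
    for off in([0,0,0],[26,0,0],[-26,0,0],[0,7,0],[0,-7,0]):
        w=p+T@np.array(off,float); w[2]=140; q=proj(d,w)[0]; cv2.circle(im,tuple(int(round(v)) for v in q),2,(0,0,255),-1); print(off,np.round(q,1))
cv2.imwrite("pics/w2.png",im)
E
```

```text
clock: 14.12
eef_pos: [500.0, -31.2, 200.3]
tool_rot: [3.141, 0.0, 2.665]
force: [-0.1, -0.2, 0.2]
width: 85.4
gripper_force: 0.0
clock: 14.37
eef_pos: [499.9, -31.1, 200.4]
tool_rot: [3.141, -0.001, 2.823]
force: [0.1, -0.6, 0.4]
width: 85.5
gripper_force: 0.0
case frame [-171.7   -1.2  200.4] psi-case 2.537 F [ 0.1 -0.6  0.4] w 85.5 t 14.3667 q [ 0.46  0.53 -0.66  1.95  0.44  0.81  0.81]
[([215.5, 322.7], 0.93)]
[0, 0, 0] [319.9 212.3]
[26, 0, 0] [319.9 170.9]
[-26, 0, 0] [320.  251.1]
[0, 7, 0] [331.3 212.3]
[0, -7, 0] [308.6 212.3]
```

View pics/w2.png

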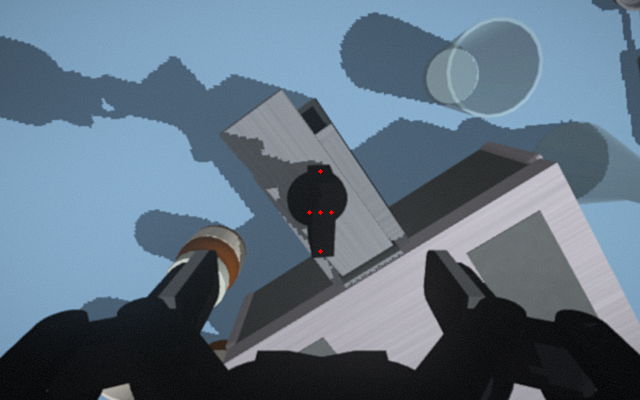

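Projected grip marks lie on the bar (column 320, rows 171–251), so the tool is centred and aligned. I descend and grip.

```bash
python3 -m crank '[[[0,0,0.7,0],[0,0,0.7,0],[0,0,0.7,0],[0,0,0.7,0],[0,0,0,0]]]'; python3 st.py; python3 -m crank '[[[0,0,0,0],[0,0,0,0],[0,0,0,0],[0,0,0,0],[0,0,0,0],[0,0,0,0]]]' 1; python3 st.py
```

```text
clock: 14.88
eef_pos: [498.1, -31.4, 128.6]
tool_rot: [-3.14, -0.004, 2.819]
force: [0.0, -0.4, 0.0]
width: 85.4
gripper_force: 0.0
case frame [-173.4   -1.   128.6] psi-case 2.533 F [ 0.  -0.4  0. ] w 85.4 t 14.8833 q [ 0.39  0.63 -0.57  2.02  0.55  0.65  0.71]
clock: 15.38
eef_pos: [500.0, -31.5, 131.3]
tool_rot: [-3.141, 0.001, 2.821]
force: [0.1, -1.2, -3.7]
width: 13.7
gripper_force: 59.3
case frame [-171.6   -1.6  131.3] psi-case 2.535 F [ 0.1 -1.2 -3.7] w 13.7 t 15.3833 q [ 0.39  0.63 -0.57  2.01  0.55  0.65  0.71]
```

```bash
python3 -m crank '[[[0,0,0,-0.8],[0,0,0,-0.8],[0,0,0,-0.8],[0,0,0,-0.8],[0,0,0,-0.8],[0,0,0,-0.8],[0,0,0,-0.8],[0,0,0,-0.8],[0,0,0,-0.8],[0,0,0,-0.4],[0,0,0,0]]]'; python3 st.py
python3 - <<'E'
from h import *
for n in("side","top","wrist"):
    d=cam(n)
    for t in("hasp_hinge","hasp_tip","slot"):
        print(n,t,[(np.round(x["position"],1).tolist(),round(x["confidence"],2)) for x in ctrl.place_of(n,t)[:2]])
cv2.imwrite("pics/w3.png",d["img"][:,:,::-1])
E
```

```text
clock: 16.3
eef_pos: [499.1, -30.9, 130.5]
tool_rot: [3.14, -0.002, -2.855]
force: [0.2, 0.1, -0.6]
width: 12.8
gripper_force: 58.5
case frame [-172.4   -0.8  130.5] psi-case -3.14 F [ 0.2  0.1 -0.6] w 12.8 t 16.3 q [ 0.49  0.67 -0.74  2.01  0.68  0.72  1.18]
side hasp_hinge [([205.6, 344.8], 0.75)]
side hasp_tip [([226.0, 301.5], 0.83)]
side slot [([229.1, 323.3], 0.67)]
top hasp_hinge [([220.0, 345.9], 0.73), ([191.2, 334.2], 0.63)]
top hasp_tip [([248.5, 352.0], 0.93)]
top slot [([222.9, 339.6], 0.93)]
wrist hasp_hinge [([335.1, 319.0], 0.58), ([183.7, 505.2], 0.37)]
wrist hasp_tip [([86.1, 323.4], 0.63)]
wrist slot []
```

View pics/w3.png

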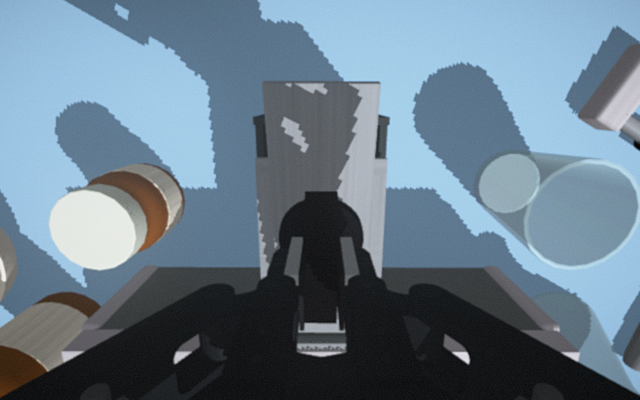

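The strap is symmetric about column 321 and the bar lies along it, so the knob is at 0. Now I press down along the hasp's arc.

```bash
python3 -m crank '[[[0.045,0,0.1,0],[0.045,0,0.1,0],[0.045,0,0.1,0],[0.045,0,0.1,0]]]'; python3 st.py; python3 -m crank '[[[0.045,0,0.1,0],[0.04,0,0.1,0],[0,0,0,0]]]'; python3 st.py
```

```text
clock: 17.23
eef_pos: [495.6, -32.4, 122.2]
tool_rot: [-3.14, 0.0, -2.853]
force: [-9.5, 0.4, 14.9]
width: 12.5
gripper_force: 60.8
case frame [-176.2   -1.2  122.2] psi-case -3.139 F [-9.5  0.4 14.9] w 12.5 t 17.2333 q [ 0.48  0.68 -0.72  2.03  0.7   0.7   1.16]
clock: 17.48
eef_pos: [493.6, -33.0, 117.4]
tool_rot: [-3.139, 0.001, -2.853]
force: [-9.1, 0.3, 14.2]
width: 12.3
gripper_force: 61.5
case frame [-178.2   -1.2  117.4] psi-case -3.139 F [-9.1  0.3 14.2] w 12.3 t 17.4833 q [ 0.48  0.68 -0.71  2.04  0.72  0.68  1.16]
```

```bash
cat > hh.py <<'E'
from fit import *
P=np.load("case2.npy")[:3]
D={n:cam(n) for n in("side","top","wrist")}
A=[]
for n in D:
    for t in("hasp_hinge","hasp_tip","knob_grip"):
        for x in ctrl.place_of(n,t)[:1]:
            if x["confidence"]>.3: A.append((n,t,x["position"],x["confidence"]))
def f(p):
    c=chain([P[0]+p[2],P[1]+p[3],P[2],p[1],p[0]])[0]
    return np.concatenate([np.concatenate([proj(D[n],c[t])[0]-np.array(rc)[::-1] for n,t,rc,_ in A]),p[2:]/2,[p[1]/.02]])
r=least_squares(f,[.15,0,0,0],loss='soft_l1'); print("hasp,lid,dx,dy",np.round(r.x,3))
F=f(r.x)[:-3].reshape(-1,2)
for a,e in zip(A,F): print(a[0],a[1],round(a[3],2),np.round(e,1))
import sys
if len(sys.argv)>1:
    im=D["side"]["img"][170:270,260:400]; cv2.imwrite(sys.argv[1],cv2.resize(im,None,fx=5,fy=5)[:,:,::-1])
E
python3 hh.py pics/s4.png; python3 st.py
```

```text
hasp,lid,dx,dy [ 0.08  -0.007  0.138  0.528]
side hasp_hinge 0.89 [-5.6  1.7]
side hasp_tip 0.72 [-0.4 -2.8]
side knob_grip 0.57 [2.6 0.7]
top hasp_tip 0.81 [-0.7  0.1]
wrist hasp_hinge 0.83 [0.3 0.6]
wrist hasp_tip 0.57 [-3.7 -0. ]
wrist knob_grip 0.79 [ 0.7 -0.3]
case frame [-178.2   -1.2  117.4] psi-case -3.139 F [-8.6  1.7 14.9] w 12.5 t 18.0833 q [ 0.48  0.68 -0.71  2.04  0.72  0.68  1.16]
```

View pics/s4.png

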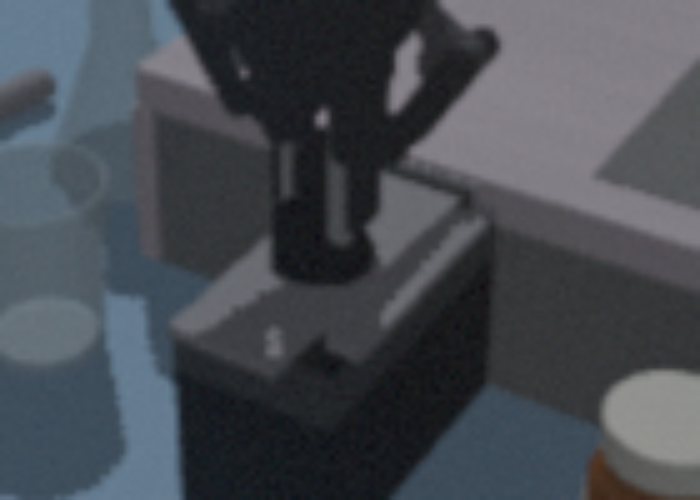

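The side view shows the hasp low over the bracket with the pad tip still showing at (325, 355), hasp about 0.08, so the lug is entering. I keep pressing.

```bash
python3 -m crank '[[[0.06,0,0.08,0],[0.06,0,0.08,0],[0.03,0,0.08,0],[0,0,0,0]]]'; python3 st.py; python3 hh.py
```

```text
clock: 18.42
eef_pos: [491.9, -33.4, 112.4]
tool_rot: [-3.139, 0.005, -2.853]
force: [-7.4, 1.0, 18.3]
width: 12.6
gripper_force: 63.0
case frame [-179.9   -1.2  112.4] psi-case -3.139 F [-7.4  1.  18.3] w 12.6 t 18.4167 q [ 0.48  0.69 -0.7   2.05  0.73  0.66  1.14]
hasp,lid,dx,dy [ 0.01  -0.012  0.919  0.656]
side hasp_hinge 0.8 [-1.4  1.9]
side knob_grip 0.59 [ 2.  -1.8]
top hasp_tip 0.61 [-2.6 -1.7]
top knob_grip 0.52 [24.1 95.4]
wrist hasp_hinge 0.63 [-0.3  0.3]
wrist hasp_tip 0.63 [-0.6 -0.1]
wrist knob_grip 0.84 [ 1.1 -0.2]
```

```bash
python3 -m crank '[[[0.05,0,0.05,0],[0,0,0.03,0.5],[0,0,0,0.6],[0,0,0,0.7],[0,0,0,0.7],[0,0,0,0.7],[0,0,0,0]]]'; python3 st.py
```

```text
clock: 19.6
eef_pos: [492.0, -33.7, 112.2]
tool_rot: [-3.139, 0.008, -3.111]
force: [-10.3, 1.7, 36.4]
width: 12.4
gripper_force: 65.2
case frame [-179.9   -1.4  112.2] psi-case -3.397 F [-10.3   1.7  36.4] w 12.4 t 19.6 q [ 0.43  0.66 -0.63  2.05  0.68  0.63  0.94]
```

```bash
python3 -m crank '[[[0,0,-0.04,0.8],[0,0,0,0.8],[0,0,0,0.8],[0,0,0,0.8],[0,0,0,0.8],[0,0,0,0.8],[0,0,0,0.8],[0,0,0,0.8],[0,0,0,0]]]'; python3 st.py; python3 -c "
from cell import ctrl;print(ctrl.read_state()['torque'])"
```

```text
clock: 20.35
eef_pos: [491.8, -34.2, 112.3]
tool_rot: [3.14, 0.008, 2.66]
force: [-6.5, 1.4, 27.1]
width: 12.8
gripper_force: 63.8
case frame [-180.2   -1.9  112.3] psi-case 2.375 F [-6.5  1.4 27.1] w 12.8 t 20.35 q [ 0.34  0.63 -0.49  2.06  0.55  0.57  0.56]
[ 0.03311338  0.95576646 -0.07111588]
```

```bash
python3 -m crank '[[[0,0,0,0.8],[0,0,0,0.8],[0,0,0,0.8],[0,0,0,0.8],[0,0,0,0.8],[0,0,0,0.8],[0,0,0,0.8],[0,0,0,0.8],[0,0,0,0.8],[0,0,0,0.8],[0,0,0,0.8],[0,0,0,0]]]'; python3 st.py; python3 -c "
from cell import ctrl;print(ctrl.read_state()['torque'])"
```

```text
clock: 21.35
eef_pos: [491.4, -34.6, 112.3]
tool_rot: [3.137, 0.005, 1.957]
force: [-6.8, 1.3, 27.0]
width: 12.4
gripper_force: 63.9
case frame [-180.8   -2.1  112.3] psi-case 1.671 F [-6.8  1.3 27. ] w 12.4 t 21.35 q [ 0.21  0.6  -0.29  2.06  0.34  0.52  0.05]
[-0.36381046  1.3220687  -0.06235087]
```

```bash
python3 -m crank '[[[0,0,0,0.5],[0,0,0,0.5],[0,0,0,0.4],[0,0,0,0]]]'; python3 st.py; python3 -c "
from cell import ctrl;print(ctrl.read_state()['torque'])";  python3 -m crank '[[[0,0,0,0.4],[0,0,0,0.4],[0,0,0,0.4],[0,0,0,0]]]'; python3 st.py; python3 -c "
from cell import ctrl;print(ctrl.read_state()['torque'])"
```

```text
clock: 21.68
eef_pos: [491.3, -34.6, 112.3]
tool_rot: [3.137, 0.004, 1.847]
force: [-6.9, 1.4, 27.4]
width: 12.6
gripper_force: 64.0
case frame [-180.9   -2.1  112.3] psi-case 1.561 F [-6.9  1.4 27.4] w 12.6 t 21.6833 q [ 0.19  0.6  -0.26  2.06  0.31  0.51 -0.02]
[-0.38587245  1.36626311  0.20635191]
clock: 22.02
eef_pos: [491.3, -34.4, 112.3]
tool_rot: [3.136, 0.004, 1.758]
force: [-7.0, -0.4, 27.5]
width: 12.7
gripper_force: 77.9
case frame [-180.8   -1.9  112.3] psi-case 1.472 F [-7.  -0.4 27.5] w 12.7 t 22.0167 q [ 0.17  0.6  -0.24  2.06  0.28  0.5  -0.08]
[-0.32994097  1.35041176  1.80431895]
```

The knob's stop is felt (torque 1.8 N m). I relax the twist slightly, release, rise and check.

```bash
python3 -m crank '[[[0,0,-0.03,-0.5],[0,0,0,0],[0,0,0,0]]]';python3 -m crank '[[[0,0,0,0],[0,0,0,0],[0,0,0,0],[0,0,0,0],[0,0,-0.3,0],[0,0,-0.8,0],[0,0,-1,0],[0,0,-1,0],[0,0,-1,0],[0,-0.8,0,0],[0,0,0,0],[0,0,0,0]]]' -1; python3 st.py; python3 hh.py pics/s5.png
python3 - <<'E'
from h import *
a=cv2.imread("pics/s5.png"); d=cam("wrist"); b=cv2.resize(d["img"][100:270,230:470],None,fx=1.6,fy=1.6)[:,:,::-1]
a=cv2.resize(a,(400,286)); im=np.zeros((286,400+b.shape[1],3),np.uint8); im[:,:400]=a; im[:min(286,b.shape[0]),400:]=b[:286]; cv2.imwrite("pics/f.png",im)
E
```

```text
clock: 22.27
eef_pos: [491.3, -34.4, 112.4]
tool_rot: [3.137, 0.004, 1.797]
force: [-4.8, 1.1, 19.0]
width: 12.7
gripper_force: 67.0
clock: 23.27
eef_pos: [468.9, -39.2, 212.4]
tool_rot: [3.142, 0.001, 1.788]
force: [0.6, -0.6, 0.8]
width: 85.6
gripper_force: 0.0
case frame [-2.036e+02 -2.000e-01  2.124e+02] psi-case 1.502 F [ 0.6 -0.6  0.8] w 85.6 t 23.2667 q [ 0.26  0.42 -0.33  2.02  0.2   0.74  0.03]
hasp,lid,dx,dy [ 0.016  0.007  0.43  -0.651]
side hasp_hinge 0.63 [-2.1  0.7]
side hasp_tip 0.91 [ 3.6 -0.7]
side knob_grip 0.87 [0.6 1.6]
top hasp_hinge 0.73 [0.5 2.3]
top hasp_tip 0.92 [-1.6 -0.9]
top knob_grip 0.64 [85.5 22.9]
wrist hasp_hinge 0.95 [ 1.8 -0.3]
wrist hasp_tip 0.81 [-0.7 -0.1]
```

View pics/f.png

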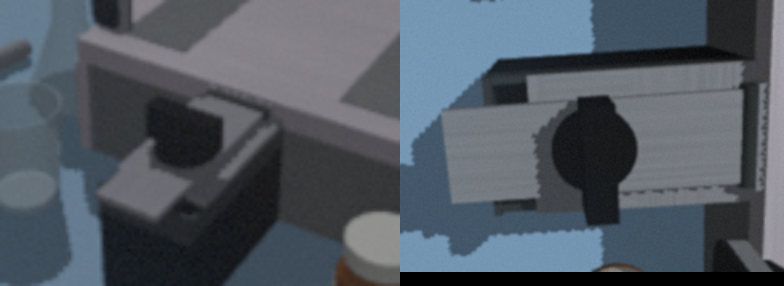

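The hasp stays down (about 0.016) and the bar lies across the strap, with the knob at its stop and the gripper clear. I hand in.

```bash
python3 -c "
from cell import ctrl;print(ctrl.finish_job())"
```

```text
the job is handed in; nothing more can be done
None
```

The job is handed in (no verdict shown): lid shut, hasp down at about 0.016 rad after release, knob turned clockwise to its stop; the gripper stayed clear of the bystanders on the planned paths, though I made no separate final check of them.

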